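# Turn the hotplate dial back to keep-warm

## Robot

A 6-joint arm with a two-finger parallel gripper is mounted at the origin on a cart in front of the work surface, level with it; the furniture and walls round the work are solid. World frame = base frame: x ahead of the robot, y to its left, z up, the work surface at z = 0. Lengths are in m, angles in rad, forces in N, time in s.
With the tool pointing down it reaches from about 0.4 to 0.825 m from the base axis. Payload 7 kg.
Tool frame: the origin (TCP) lies midway between the tips of the shut fingers; the grasp point (between the pads) lies 19 mm behind it; z points along the fingers, y is the line along which they close (so a half turn about z gives the same grasp; the last joint's range is limited). The gripper opens to 88 mm and grips with 3 to 60 N. Pads are 19 mm wide; open, the fingers measure 130 mm over their backs; the gripper's body (78 mm by 193 mm) begins 47 mm behind the grasp point.
Start: joints at [1.478, 0.359, 0.012, 0, -1.224, -0.288], TCP at [0.251, 0.627, 0.227] pointing down, gripper open.
Joint ranges: [-3.07, 3.07], [-1.43, 2.12], [-1.02, 1.25], [-3.03, 1.67], [-3.05, -0], [-3.03, 3.03]. Speed limits (rad/s): [2.39, 2.39, 3.01, 3.14, 3.14, 3.14].

## Interface

Orientations are given as a rotation vector (axis times angle).
In Python, from station import ctrl, cams gives the robot as it stands.
- The arm moves only by the tool servo_tool, never from a script. Its arguments are lists of equal length, an entry for each row: "turn": the turn, a rotation vector about the tool's x, y, z in degrees, a list of three; "linear": the shift along the tool's x, y, z in mm, a list of three; "jaw": the opening in per cent of the stroke, from 0 (shut) to 100 (fully open). A call has 1 to 12 rows; each row is the pose to reach, as a shift and turn from the pose commanded when the call began, along the tool's axes at that moment; what a row does not reach only later rows make up. A row lasts 1/12 s, in which the tool goes at most 41.7 mm and 7.16 degrees, less where a joint would pass 70% of its speed; a pose out of reach is approached as far as the arm can. A call with a gripper value outside its range is refused whole. The fingers move at their own pace and stop on an object; "newtons" is the grip in N (left out, the last holds). Time passes only in rows, so rows that repeat a pose let the fingers close. It gives the time, the measured TCP pose, the force, the opening and the grip force at its end, in the units of the state.
- ctrl.get_obs(): the state, without advancing time (a new reading comes with each control period).
- cams.get_image(name): name is "scene" or "top"; returns a dict with "color" (384x512x3 uint8, blue, green, red), "fov_y" (degrees; the focal length in pixels is half the picture's height over the tangent of half this angle, whatever the lens; pixels are square), "cx", "cy" (the principal point, pixels), "k1" (the pictures are not rectified: a ray, as slopes to the right and down, at radius r is drawn at 1 + k1 r^2 times it, then the intrinsics apply), "T" (4x4, takes a point from camera to world coordinates). Camera axes: x right, y down, z forward; pixel columns grow to the right and rows downward; lengths in m; the calibration is good to about 2 mm. A picture is of the moment at which its call begins. There is no depth.
- ctrl.job_done(): hands the job in; it is judged then, once.
The state is a dict: "time_s": time; "joint_positions": joint angles; "qvel": joint speeds; "effort": joint torques, N m; "position": TCP position; "tool_rot": TCP orientation; "wrist_force": force on the tool from outside, world axes, zero at the start; "wrist_torque": the same for the moment, N m; "gripper_width": finger opening in m; "finger_force": force on a finger pad.
Only numpy, scipy, OpenCV 4.12 (cv2) and the standard library are available. Lean on these libraries where they do the work, as an engineer would, in place of code of your own. Each camera call takes 0.05 s, during which the arm holds its last target. There are 200 camera calls.

## Task

The coffee is hot enough: turn the big knurled dial of the hotplate back (anticlockwise) with a fingertip until it clicks in with its pointer at the long bar mark, keep-warm, and leave it there. Do not let it go past keep-warm into the next click, off. Press gently and only rub the dial round, without gripping or lifting anything; the hotplate stays where it stands and the mugs, tin and jar are left alone.

Things in the scene. Friction and masses are not known exactly. Their poses are not given: they have to be found in the camera images.
- hotplate: Small grey electric hotplate, loose on rubber feet, 1.9 kg, case 150 mm (x) by 300 mm (y), flat top 50 mm above the worktop. Origin at the centre of its underside; front is its -x, +y its left, z up. Round dark cooking plate (114 mm across) centred 68 mm to its right (-y), dial 80 mm to its left (+y). Slides if pushed hard. A tall cupboard flanks the worktop 0.3 m right of the robot's midline.
- dial (a joint): Dial angle, rad, positive clockwise from above. 0: pointer at the long raised bar mark on the hotplate's front (-x) side, keep-warm. Clicks every 0.524: -0.524 (ring mark) off, stop at -0.58; 0.524, 1.047, 1.571, 2.094 (dots) hotter, stop at 2.16. Starts at 0.524, 1.047 or 1.571. A detent pulls it into the nearest click when let go; about 0.04 N m takes it over the crest half-way between clicks.
- dial_top (a point): Centre of the dial's flat top, on its vertical axis, 77 mm above the worktop. The dial is a black knurled rubbery drum 90 mm across, 26 mm high, too wide to grip, with a thin flush white pointer line from near the centre to the rim. A fingertip pressed on the top 35 mm from the centre with 5 to 12 N and moved round in a circle turns it by friction; so does rubbing along the rim.
- pointer (a point): Outer end of the white pointer line on the dial's top face, 40 mm from the dial's axis.
- plate_top (a point): Centre of the top of the cooking plate, 58 mm above the worktop; the plain mug stands here, 148 mm from the dial's axis.
- mug: Plain one-coloured mug, 84 mm across without its handle and 94 mm high, loose on the cooking plate. Origin at the centre of its underside. To be left alone.
- striped_mug: Striped mug, 84 mm across without its handle, 89 mm high, loose on the worktop behind the hotplate. Origin at its underside. To be left alone.
- flat_tin: Flat round tin, 86 mm across and 40 mm high, loose on the worktop behind the hotplate. Origin at its underside. To be left alone.
- spice_jar: Spice jar, 46 mm across and 106 mm high, loose on the worktop behind the dial, about 140 mm from its axis. Origin at its underside. To be left alone.

How it is judged:
On the way:
1. a finger touches the dial while it still stands on a hotter setting (contact force between the fingers and dial above 0.3 N and value of joint dial above 0.3 rad), for 0.1 s.
At the end, for the whole second after the job is handed in: The dial rests in the keep-warm click (within 0.13 rad of joint value 0) and no longer turns; the hotplate stands flat within 30 mm of where it was, the mug still stands on the plate, and the mugs, tin and jar are within 30 mm of where they were (value of joint dial between -0.13 and 0.13 rad and velocity of joint dial between -0.1 and 0.1 rad/s and distance of each of hotplate, mug, striped_mug, flat_tin, spice_jar from where it was at the start of the episode below 0.03 m and height (world z) of hotplate below 0.01 m and horizontal distance between mug and plate_top below 0.03 m and linear speed of mug below 0.02 m/s); the robot touches nothing.
It fails at once if the dial is turned past keep-warm into off (beyond -0.40 rad) (value of joint dial below -0.4 rad).
It fails at once if the dial is pressed with more than 40 N (contact force between the fingers and dial above 40 N).
It fails at once if the hotplate is lifted, tipped or shoved more than 30 mm (height (world z) of hotplate above 0.012 m or angle between hotplate's own z axis and vertical above 0.12 rad or distance of hotplate from where it was at the start of the episode above 0.03 m).
It fails at once if a mug, the tin or the jar is lifted, tipped or moved more than 30 mm (distance of any of mug, striped_mug, flat_tin, spice_jar from where it was at the start of the episode above 0.03 m or angle between any of mug, striped_mug, flat_tin, spice_jar's own z axis and vertical above 0.35 rad).
It also fails if it takes over 58 s, if anything falls off the work surface, if the arm or the gripper's body presses on something with over 40 N, if the wrist force passes 120 N, or if a joint passes its speed limit or range.

## Working session

There is one attempt and no reset: what is moved stays moved. The work goes in short steps, Python scripts to look and compute and a tool call to move; the robot and the scene stay as the last step left them, time stands still between calls to the robot, and variables do not carry over. Pictures are saved under pics/ and viewed, at most 10 in all, crops included, and the job is handed in when it is done.

Besides the shell and the picture viewer there is one more tool, called after "Emit:" as name(argument=value, ...) on one line, values as JSON. servo_tool: Moves the arm, as the interface text tells. Its arguments: {"type":"object","properties":{"turn":{"type":"array","items":{"type":"array","items":{"type":"number"}}},"linear":{"type":"array","items":{"type":"array","items":{"type":"number"}}},"jaw":{"type":"array","items":{"type":"number"}},"newtons":{"type":"number"}},"required":["turn","linear","jaw"]}

```bash
mkdir -p pics; cat > h.py <<'E'
import numpy as np, cv2
from station import ctrl, cams
def ray(im,u,v):
    f=im["color"].shape[0]/2/np.tan(np.radians(im["fov_y"])/2)
    K=np.array([[f,0,im["cx"]],[0,f,im["cy"]],[0,0,1.]])
    p=cv2.undistortPoints(np.array([[[u,v]]],float),K,np.array([im["k1"],0,0,0.]))[0,0]
    d=im["T"][:3,:3]@np.array([p[0],p[1],1]); return im["T"][:3,3],d
def onz(im,u,v,z):
    o,d=ray(im,u,v); return o+d*(z-o[2])/d[2]
E
python3 - <<'E'
from h import *
a=cams.get_image("scene");b=cams.get_image("top")
cv2.imwrite("pics/s0.png",a["color"]);cv2.imwrite("pics/t0.png",b["color"])
for i in(a,b):print(i["fov_y"],i["cx"],i["cy"],i["k1"],i["T"].round(3).tolist())
o=ctrl.get_obs();print(o["position"],o["tool_rot"],o["time_s"],o["wrist_force"])
E
```

```text
48.99161867413378 257.46384854190546 191.63114721632888 -0.10691528023923996 [[-0.568, -0.339, 0.75, -0.09], [-0.823, 0.226, -0.521, 0.479], [0.007, -0.913, -0.407, 0.444], [0.0, 0.0, 0.0, 1.0]]
57.78676055729406 258.15243905806204 190.11393207822667 0.016155035980955607 [[0.026, -0.998, 0.065, 0.488], [-1.0, -0.026, 0.003, 0.035], [-0.001, -0.065, -0.998, 0.943], [0.0, 0.0, 0.0, 1.0]]
[0.25072159 0.62623811 0.22572829] [ 3.08335384e+00 -5.94336050e-01 -2.15576016e-04] 0.1 [ 0.05657953 -0.07978217  0.42916588]
```

View pics/t0.png

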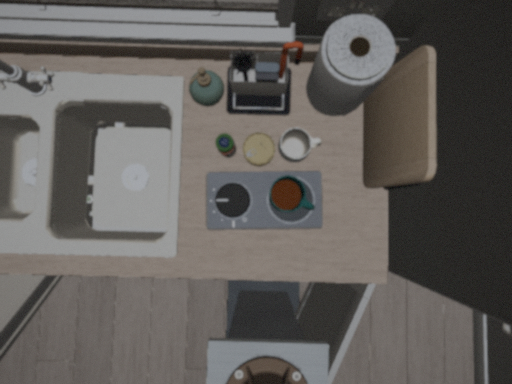

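View pics/s0.png

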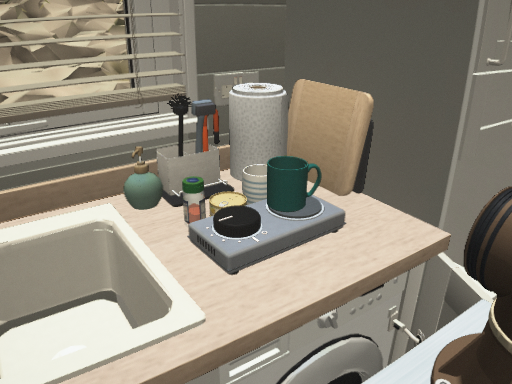

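Top view: dial at about (233,200), with the pointer aimed left at (217,200), roughly 1.57 rad. The bar mark is at (233,224) on the front side, the jar at (226,145) and the mug at (288,195). Next I'll measure these precisely.

```bash
cat >> h.py <<'E'
def dial(name="top",save=None,box=(195,165,330,235)):
    im=cams.get_image(name); x0,y0,x1,y1=box
    c=im["color"][y0:y1,x0:x1]
    if save: cv2.imwrite(save,cv2.resize(c,None,fx=5.5,fy=5.5,interpolation=cv2.INTER_CUBIC))
    return im,c
E
python3 - <<'E'
from h import *
im,c=dial(save="pics/t1.png")
g=c.max(2); m=(g<45).astype(np.uint8)
cs,_=cv2.findContours(m,0,2)
for k in cs:
    if cv2.contourArea(k)>100:
        h=cv2.convexHull(k);e=cv2.fitEllipse(h);u,v=e[0][0]+195,e[0][1]+165
        print(e,onz(im,u,v,.077), cv2.contourArea(h))
# case corners by px
for u,v in[(206,171),(322,171),(322,229),(206,229)]:print(onz(im,u,v,.05).round(3))
for u,v in[(226,145),(259,149)]:print(onz(im,u,v,.09).round(3))
u,v=onz(im,233,224,.05)[:2];print("bar",u,v)
E
```

```text
((37.17040252685547, 34.7861328125), (31.327302932739258, 31.929561614990234), 49.8697395324707) [0.51864635 0.10142717 0.077     ] 766.5
[0.592 0.173 0.05 ]
[ 0.6   -0.126  0.05 ]
[ 0.451 -0.128  0.05 ]
[0.443 0.168 0.05 ]
[0.654 0.12  0.09 ]
[0.646 0.038 0.09 ]
bar 0.457751468939006 0.09943321054764823
```

View pics/t1.png

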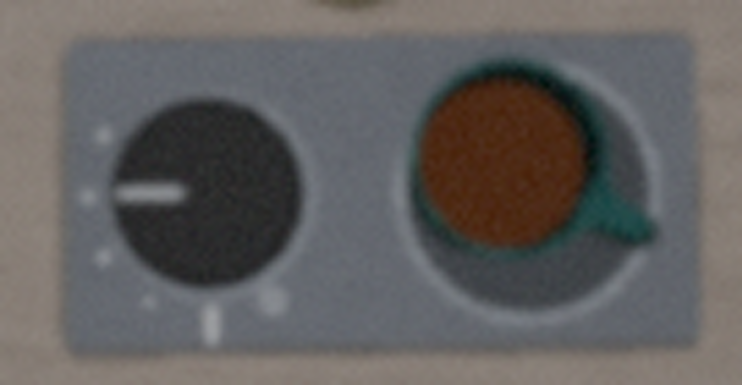

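Emit:
servo_tool(turn=[[0,0,6],[0,0,12],[0,0,18],[0,0,24],[0,0,30],[0,0,36],[0,0,42],[0,0,48],[0,0,54],[0,0,60],[0,0,65],[0,0,68.2]], linear=[[30,23,0],[60,47,0],[91,71,0],[122,95,0],[152,119,0],[183,143,0],[213,166,0],[244,190,0],[274,214,0],[305,238,0],[335,261,0],[360,280,0]], jaw=[0,0,0,0,0,0,0,0,0,0,0,0])

```text
time_s: 1.15
position: [0.4816, 0.2306, 0.2266]
tool_rot: [2.215, -2.228, -0.0]
wrist_force: [0.8, 1.4, -0.5]
gripper_width: 0.0136
finger_force: 0.0
```

```bash
cat > st.py <<'E'
from h import *
from scipy.spatial.transform import Rotation as R
o=ctrl.get_obs();r=R.from_rotvec(o["tool_rot"]).as_matrix()
p=o["position"];print(round(o["time_s"],2),p.round(4),o["wrist_force"].round(2),o["gripper_width"],"\n",r.round(3),o["joint_positions"].round(2))
C=np.array([.5185,.1005])
import sys
phi=np.radians(float(sys.argv[1]));z=float(sys.argv[2])
t=np.r_[C+.035*np.array([np.cos(phi),np.sin(phi)]),z];print("to go (tool mm)",(r.T@(t-p)*1e3).round(1))
E
python3 st.py 45 0.12
```

```text
1.15 [0.4816 0.2306 0.2266] [ 0.77  1.35 -0.51] 0.013563418901907317 
 [[-0.006 -1.    -0.   ]
 [-1.     0.006 -0.   ]
 [ 0.     0.    -1.   ]] [ 0.81  0.13 -0.3  -0.   -1.15 -0.82]
to go (tool mm) [105.  -62.2 106.6]
```

Emit:
servo_tool(turn=[[0,0,0],[0,0,0],[0,0,0],[0,0,0],[0,0,0],[0,0,0],[0,0,0],[0,0,0],[0,0,0]], linear=[[20,-12,0],[45,-27,10],[70,-41,30],[90,-53,55],[100,-60,80],[103,-61,100],[103,-61,105],[103,-61,105],[103,-61,105]], jaw=[0,0,0,0,0,0,0,0,0])

```text
time_s: 1.9
position: [0.5423, 0.1303, 0.1223]
tool_rot: [-2.222, 2.221, -0.001]
wrist_force: [0.4, 0.8, 0.1]
gripper_width: 0.0007
finger_force: 0.0
```

```bash
python3 st.py 45 0.08; python3 -c "
from h import *
im=cams.get_image('scene');cv2.imwrite('pics/s1.png',cv2.resize(im['color'][90:290,120:380],None,fx=3,fy=3))"
```

```text
1.9 [0.5423 0.1303 0.1223] [0.43 0.82 0.1 ] 0.00071438568370963 
 [[ 0. -1.  0.]
 [-1. -0. -0.]
 [ 0. -0. -1.]] [ 0.59  0.26 -0.39  0.   -0.92 -0.59]
to go (tool mm) [ 5.  -0.9 42.3]
```

View pics/s1.png

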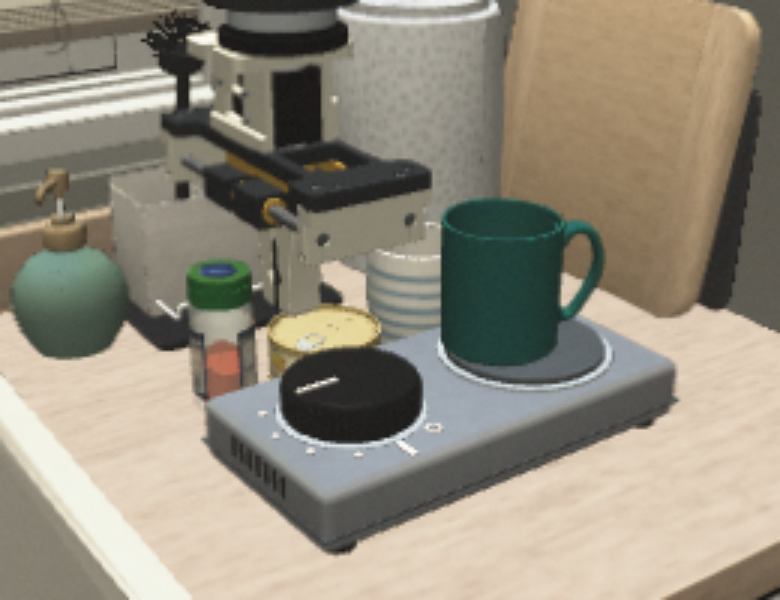

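Pre-contact view: the fingertips, near (300,310), hang above and behind the dial, and nothing has been touched. Next I lower gently.

Emit:
servo_tool(turn=[[0,0,0],[0,0,0],[0,0,0],[0,0,0],[0,0,0],[0,0,0]], linear=[[3,0,12],[5,-1,25],[5,-1,35],[5,-1,40],[5,-1,42],[5,-1,42]], jaw=[0,0,0,0,0,0])

```text
time_s: 2.45
position: [0.5431, 0.1252, 0.0798]
tool_rot: [-2.222, 2.221, -0.0]
wrist_force: [-0.4, 0.6, -0.3]
gripper_width: 0.0002
finger_force: 0.0
```

Emit:
servo_tool(turn=[[0,0,0],[0,0,0]], linear=[[0,0,1],[0,0,2]], jaw=[0,0])

```text
time_s: 2.62
position: [0.5435, 0.1252, 0.0782]
tool_rot: [-2.221, 2.221, -0.001]
wrist_force: [-0.4, -0.5, 0.2]
gripper_width: 0.0006
finger_force: 0.0
```

Emit:
servo_tool(turn=[[0,0,0],[0,0,0]], linear=[[0,0,0.5],[0,0,0.5]], jaw=[0,0])

```text
time_s: 2.78
position: [0.5432, 0.125, 0.0774]
tool_rot: [-2.221, 2.221, -0.0]
wrist_force: [-0.4, 0.3, 0.9]
gripper_width: 0.0001
finger_force: 0.2
```

Emit:
servo_tool(turn=[[0,0,0],[0,0,0]], linear=[[0,0,0.5],[0,0,0.5]], jaw=[0,0])

```text
time_s: 2.95
position: [0.5433, 0.125, 0.0773]
tool_rot: [-2.221, 2.221, -0.001]
wrist_force: [-1.3, -0.3, 4.4]
gripper_width: 0.0
finger_force: 2.5
```

Emit:
servo_tool(turn=[[0,0,0],[0,0,0]], linear=[[0,0,0.5],[0,0,0.5]], jaw=[0,0])

```text
time_s: 3.12
position: [0.5434, 0.125, 0.0772]
tool_rot: [-2.221, 2.221, -0.001]
wrist_force: [-2.9, 0.4, 8.1]
gripper_width: 0.0002
finger_force: 4.3
```

Emit:
servo_tool(turn=[[0,0,0],[0,0,0],[0,0,0],[0,0,0],[0,0,0],[0,0,0],[0,0,0],[0,0,0],[0,0,0]], linear=[[-2,2.3,0],[-4,4.7,0],[-5.6,7.3,0],[-7,10,0],[-8.2,12.8,0],[-9.1,15.7,0],[-9.8,18.7,0],[-10.2,21.7,0],[-10.2,21.7,0]], jaw=[0,0,0,0,0,0,0,0,0])

```text
time_s: 3.87
position: [0.5225, 0.1357, 0.0772]
tool_rot: [-2.22, 2.219, -0.002]
wrist_force: [2.1, 0.7, 6.2]
gripper_width: 0.0006
finger_force: 3.3
```

```bash
python3 st.py 85 0.077; python3 -c "
from h import *
im=cams.get_image('scene');cv2.imwrite('pics/s2.png',cv2.resize(im['color'][170:280,170:320],None,fx=5,fy=5))"
```

```text
3.87 [0.5225 0.1357 0.0772] [2.14 0.73 6.21] 0.0005853998520803311 
 [[ 0.    -1.     0.003]
 [-1.    -0.     0.001]
 [-0.001 -0.003 -1.   ]] [ 0.62  0.28 -0.48  0.   -0.8  -0.62]
to go (tool mm) [0.3 0.9 0.2]
```

View pics/s2.png

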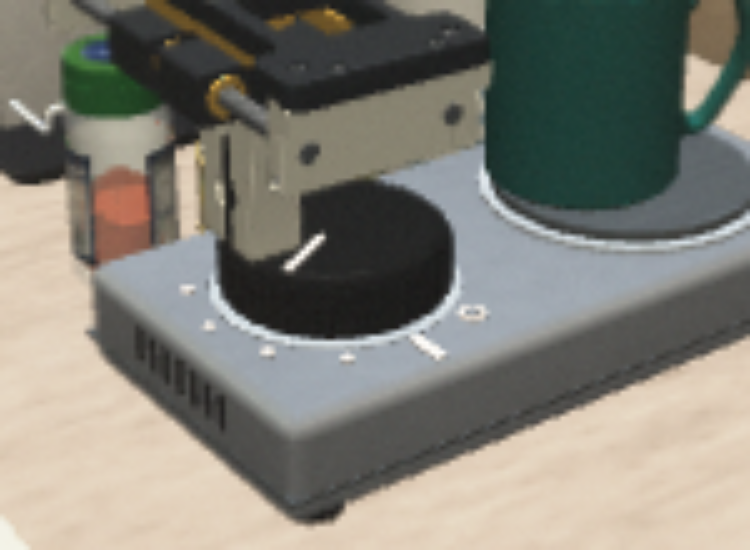

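The dial is turning: the pointer segment now runs from (325,236) to (285,270) in the crop. Next I measure its angle.

```bash
cat >> h.py <<'E'
def pang(box,im=None):
    # white pointer angle: bright blob on the dial's top, seen in "scene"
    im=im or cams.get_image("scene"); x0,y0,x1,y1=box
    m=np.zeros(im["color"].shape[:2],np.uint8); m[y0:y1,x0:x1]=(im["color"].min(2)[y0:y1,x0:x1]>125)
    n,l,s,_=cv2.connectedComponentsWithStats(m)
    for k in range(1,n):
        if s[k,4]<5: continue
        v,u=np.nonzero(l==k)
        P=np.array([onz(im,a,b,.077)[:2] for a,b in zip(u,v)])
        w=P-[.5185,.1005]; 
        if np.linalg.norm(w.mean(0))>.036: continue
        e=np.linalg.svd(w-w.mean(0))[2][0]; e*=np.sign(e@w.mean(0))
        print(s[k],"centre",w.mean(0).round(4),"dir angle",np.arctan2(e[1],-e[0]).round(3),"pos angle",np.arctan2(w.mean(0)[1],-w.mean(0)[0]).round(3))
    return im
E
python3 -c "
from h import *
im=pang((213,205,262,236))
P=[onz(im,170+u/5,170+v/5,.077)[:2] for u,v in((325,236),(285,270))];d=P[1]-P[0];print(P,np.arctan2(d[1],-d[0]))"
```

```text
[227 217   8   7  15] centre [-0.0111  0.0246] dir angle 1.015 pos angle 1.146
[array([0.51247231, 0.11160871]), array([0.49776002, 0.13790814])] 1.0607535949985303
```

Emit:
servo_tool(turn=[[0,0,0],[0,0,0],[0,0,0],[0,0,0],[0,0,0],[0,0,0],[0,0,0],[0,0,0],[0,0,0]], linear=[[0,0,0.4],[0,3,0.4],[0,6.1,0.4],[0.4,9.1,0.4],[1.1,12.1,0.4],[2,15,0.4],[3.2,17.8,0.4],[4.6,20.5,0.4],[4.6,20.5,0.4]], jaw=[0,0,0,0,0,0,0,0,0])

```text
time_s: 4.72
position: [0.5023, 0.1312, 0.0771]
tool_rot: [-2.219, 2.218, -0.002]
wrist_force: [1.3, -0.7, 8.7]
gripper_width: 0.0006
finger_force: 4.7
```

```bash
python3 st.py 120 0.077; python3 -c "
from h import *
im=pang((213,205,262,236));cv2.imwrite('pics/s3.png',cv2.resize(im['color'][170:280,170:320],None,fx=5,fy=5))"
```

```text
4.72 [0.5023 0.1312 0.0771] [ 1.3  -0.68  8.67] 0.0006272318818562018 
 [[ 0.001 -1.     0.004]
 [-1.    -0.001  0.002]
 [-0.002 -0.004 -1.   ]] [ 0.63  0.25 -0.53  0.   -0.79 -0.63]
to go (tool mm) [0.4 1.3 0.1]
[221 210   1   5   5] centre [0.0274 0.0221] dir angle -2.616 pos angle 2.463
[237 217   3   8  14] centre [-0.0219  0.0141] dir angle 0.504 pos angle 0.573
```

View pics/s3.png

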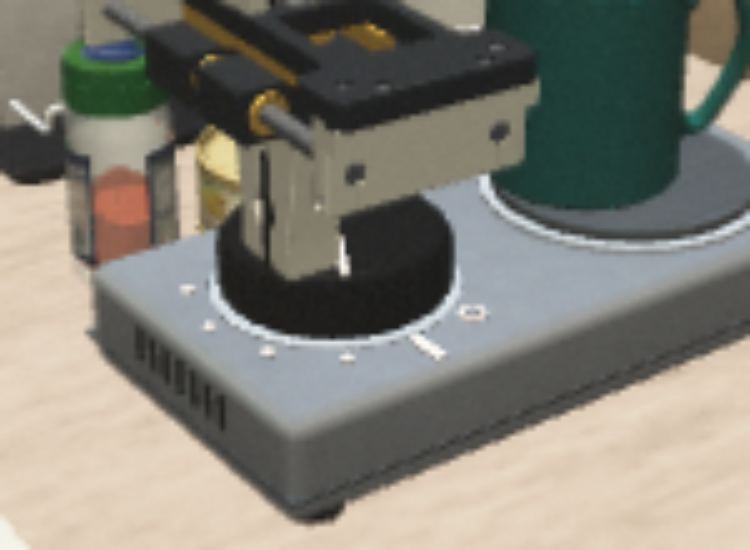

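Emit:
servo_tool(turn=[[0,0,0],[0,0,0],[0,0,0],[0,0,0],[0,0,0],[0,0,0],[0,0,0]], linear=[[1.6,2.6,0],[3.5,5,0],[5.6,7.3,0],[7.8,9.3,0],[10.2,11.2,0],[12.8,12.8,0],[12.8,12.8,0]], jaw=[0,0,0,0,0,0,0])

```text
time_s: 5.35
position: [0.4895, 0.1183, 0.0771]
tool_rot: [-2.22, 2.218, -0.002]
wrist_force: [1.0, 0.7, 9.9]
gripper_width: 0.0003
finger_force: 5.1
```

```bash
python3 st.py 150 0.077; python3 -c "
from h import *
im=pang((213,205,262,236));cv2.imwrite('pics/s4.png',cv2.resize(im['color'][170:280,170:320],None,fx=5,fy=5))"
```

```text
5.35 [0.4895 0.1183 0.0771] [0.99 0.66 9.94] 0.00026135961325643973 
 [[ 0.001 -1.     0.003]
 [-1.    -0.001  0.002]
 [-0.001 -0.003 -1.   ]] [ 0.63  0.23 -0.56  0.   -0.78 -0.63]
to go (tool mm) [0.3 1.3 0.1]
[230 210   2   6   8] centre [0.0161 0.007 ] dir angle -2.631 pos angle 2.731
```

View pics/s4.png

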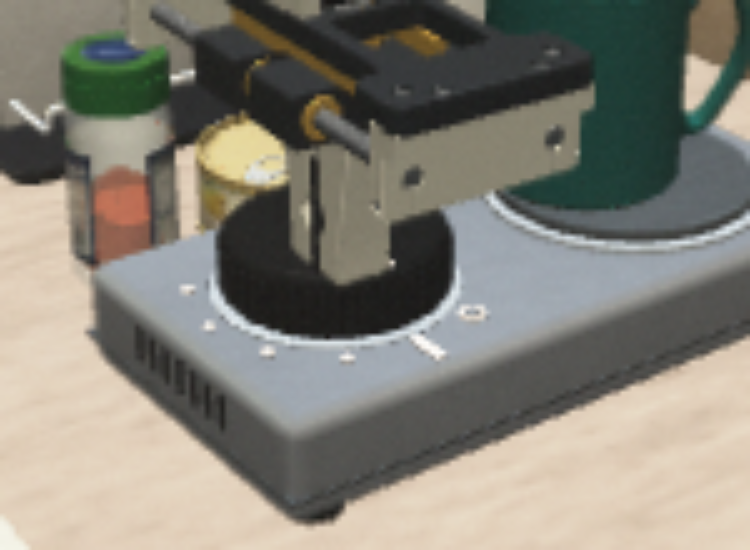

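The finger hides the pointer, and only a tip shows at about (390,265). I'll lift straight up, back off to the left, and look.

Emit:
servo_tool(turn=[[0,0,0],[0,0,0],[0,0,0],[0,0,0],[0,0,0],[0,0,0],[0,0,0],[0,0,0],[0,0,0],[0,0,0]], linear=[[0,0,-3],[0,0,-15],[0,0,-35],[0,0,-60],[0,0,-85],[-20,0,-100],[-50,0,-110],[-85,0,-120],[-100,0,-120],[-100,0,-120]], jaw=[0,0,0,0,0,0,0,0,0,0])

```text
time_s: 6.23
position: [0.4879, 0.2205, 0.1956]
tool_rot: [-2.223, 2.219, 0.001]
wrist_force: [0.2, 0.2, 0.3]
gripper_width: 0.0006
finger_force: 0.0
```

```bash
python3 -c "
from h import *
im=pang((213,205,262,236));t,c=dial();
A=cv2.resize(im['color'][170:280,170:320],(750,550))[:300];B=cv2.resize(c,(580,300))
cv2.imwrite('pics/s5.png',np.vstack([A,np.hstack([B,np.zeros((300,170,3),np.uint8)])]))"
```

```text
[240 216  10   7  20] centre [-0.0231  0.0011] dir angle -0.031 pos angle 0.049
```

View pics/s5.png

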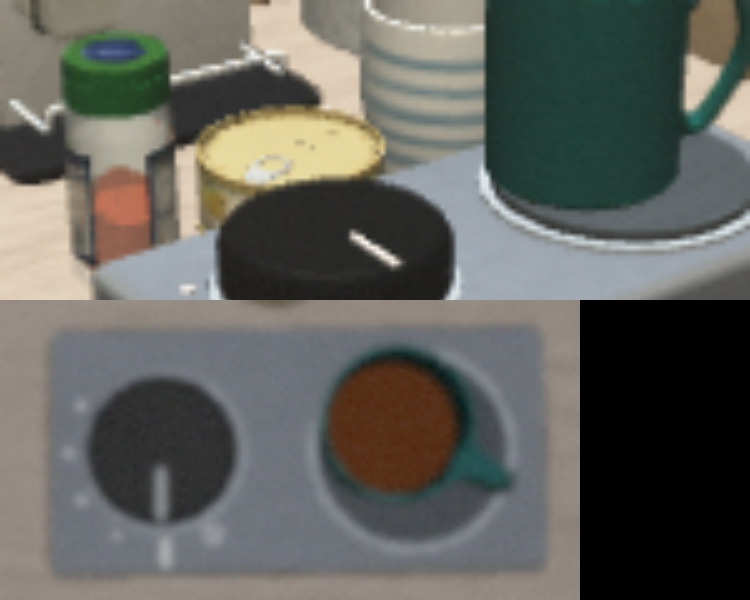

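In the top view the pointer, at (161,490), lines up with the bar mark at (165,550). It measures about 0 rad, and the hotplate, mug and the rest haven't moved. Handing in.

```bash
python3 -c "
from h import *
print(ctrl.job_done())"
```

```text
the job is handed in; nothing more can be done
None
```

The dial is at keep-warm: I rubbed it back from 1.57 rad to about 0, its pointer lines up with the bar mark in the last camera images, nothing else appears to have moved, the arm is clear, and the job is handed in (no verdict came back).

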